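# Pack the fittings case, close it with its nested lids and take off the transit cover

### The job

Complete the row of fittings in the grey case by standing the brass plug and the brass cap upright on the white spots of the two empty end pockets, one in each, leaving the nipple in the middle. Then pick up the sealing lid by its black knob, with the orange transit cover still nested on it, lower the pair together squarely onto the case until the lid is fully home, and let go of it. Finally take the orange cover by its collar and lift it straight up, alone, well clear of the knob, leaving the sealing lid undisturbed in its seat and the other things on the cart alone; finish while holding the cover level, still and straight above the case.

Things in the scene. Friction and masses are not known exactly. Their poses are not given: they have to be found in the camera images.
- case: open grey plastic case fixed to the cart, outside 108 (its x) x 170 (its y) x 52 mm high, walls and floor 4 mm; two low ribs (3 mm thick, tops 14 mm above the underside) at y = +27 and -27 mm make three pockets in a row along y. Origin: centre of its underside, z up. Inside there is finger room when closing along its x (open no wider than 60 mm there)
- pocket0 (a point): floor centre of the empty end pocket at the case's +y (54 mm from the middle), marked with a white disc of 48 mm; 4 mm above the case's underside, axes as the case's. Pocket 100 mm (x) by 51 mm (y). A piece must stand within 14 mm of it along x and 10 mm along y
- pocket1 (a point): the same for the middle pocket, which already holds the nipple
- pocket2 (a point): the same for the empty end pocket at -y of the case
- plug: brass pipe plug standing on its hexagon: hexagon 12 mm high, 35 mm across flats (flats face its +y and -y and every 60 degrees from there), 41 mm across corners; above it a threaded round 33 mm in diameter up to 31 mm. 80 g. Origin: centre of its underside
- cap: brass hexagonal pipe cap, 25 mm high with a domed top, 41 mm across flats (flats face its +x and -x and every 60 degrees from there), 47 mm across corners, open below. 70 g. Origin: centre of its underside
- nipple: brass hex nipple, 35x31x40 mm, already standing in the middle pocket; it stays there. Origin: centre of its underside
- inner_lid: aluminium sealing lid, about 0.3 kg, starts on the cart with the orange cover nested on it, long side roughly parallel to the case's. Rounded gasket at its z 0-8 mm, 96 x 158 mm, enters the case with 2 mm play; plate 114 (x) x 176 (y) mm at z 8-13 rests on the rim. Origin: gasket's underside centre. Home: origin 44 mm above the case's underside, axes along the case's (or half a turn)
- inner_knob (a point): centre of the sealing lid's black knob, 52 mm above that lid's origin: a block 22 mm (x) x 28 mm (y), from z 38 to 66 mm of the lid's frame, on a round stem of 14 mm. It stands up through the cover's collar, whose top is level with the knob's lower end
- outer_lid: orange plastic transit cover, about 0.16 kg: plate 124 (x) x 186 (y) mm, 3 mm thick, with a collar on top and a skirt 9 mm down that surrounds the sealing lid's plate with 2 mm play. Origin: centre of the plate's underside; nested, it rests on the sealing lid's plate, 13 mm above that lid's origin, axes alike. It must rise 62 mm from there for its skirt to pass the knob's top
- outer_collar (a point): centre of the cover's square collar, 14 mm above the cover's origin; collar 54 x 54 mm outside, 46 mm inside, sides along the cover's x and y, from the plate's top (3 mm) to 25 mm above the cover's origin
- tee: brass tee, 56x66x45 mm, a loose bystander
- gauge: black pressure gauge lying face up, 88x63x24 mm, a loose bystander
Things that resemble listed ones, but are neither listed nor needed, are in the scene too. What is shaped like the plug but blue or brown is not meant.

How it is judged (in metres and radians):
On the way, in this order (a step that is already met when the one before it is completed fails the run):
1. plug and cap stand released in the two end pockets, nipple in the middle one ((((x of plug in the frame of pocket0 between -0.014 and 0.014 m and y of plug in the frame of pocket0 between -0.01 and 0.01 m and z of plug in the frame of pocket0 between -0.004 and 0.006 m and angle between plug's own z axis and vertical below 0.15 rad) and (x of cap in the frame of pocket2 between -0.014 and 0.014 m and y of cap in the frame of pocket2 between -0.01 and 0.01 m and z of cap in the frame of pocket2 between -0.004 and 0.006 m and angle between cap's own z axis and vertical below 0.15 rad)) or ((x of plug in the frame of pocket2 between -0.014 and 0.014 m and y of plug in the frame of pocket2 between -0.01 and 0.01 m and z of plug in the frame of pocket2 between -0.004 and 0.006 m and angle between plug's own z axis and vertical below 0.15 rad) and (x of cap in the frame of pocket0 between -0.014 and 0.014 m and y of cap in the frame of pocket0 between -0.01 and 0.01 m and z of cap in the frame of pocket0 between -0.004 and 0.006 m and angle between cap's own z axis and vertical below 0.15 rad))) and x of nipple in the frame of pocket1 between -0.014 and 0.014 m and y of nipple in the frame of pocket1 between -0.01 and 0.01 m and z of nipple in the frame of pocket1 between -0.004 and 0.006 m and angle between nipple's own z axis and vertical below 0.15 rad and contact force between the fingers and plug below 0.05 N and contact force between the fingers and cap below 0.05 N), for 0.2 s.
2. sealing lid fully home on the case, cover still nested on it, knob released (horizontal distance between inner_lid and case below 0.006 m and z of inner_lid in the frame of case below 0.0475 m and angle between inner_lid's own z axis and vertical below 0.04 rad and angle between the x axis of inner_lid and the x axis of case, either way round below 0.08 rad and z of outer_lid in the frame of inner_lid below 0.018 m and contact force between the fingers and inner_lid below 0.05 N), for 0.2 s.
At the end, for the whole second after the job is handed in: All three fittings upright, one per pocket (14 mm along x, 10 mm along y); sealing lid home (6 mm sideways, 3.5 mm high, square); fingers hold the cover level (0.12 rad), still, 72 mm or more above its nested place, within 50 mm of straight above the case, touching neither ((((x of plug in the frame of pocket0 between -0.014 and 0.014 m and y of plug in the frame of pocket0 between -0.01 and 0.01 m and z of plug in the frame of pocket0 between -0.004 and 0.006 m and angle between plug's own z axis and vertical below 0.15 rad) and (x of cap in the frame of pocket2 between -0.014 and 0.014 m and y of cap in the frame of pocket2 between -0.01 and 0.01 m and z of cap in the frame of pocket2 between -0.004 and 0.006 m and angle between cap's own z axis and vertical below 0.15 rad)) or ((x of plug in the frame of pocket2 between -0.014 and 0.014 m and y of plug in the frame of pocket2 between -0.01 and 0.01 m and z of plug in the frame of pocket2 between -0.004 and 0.006 m and angle between plug's own z axis and vertical below 0.15 rad) and (x of cap in the frame of pocket0 between -0.014 and 0.014 m and y of cap in the frame of pocket0 between -0.01 and 0.01 m and z of cap in the frame of pocket0 between -0.004 and 0.006 m and angle between cap's own z axis and vertical below 0.15 rad))) and x of nipple in the frame of pocket1 between -0.014 and 0.014 m and y of nipple in the frame of pocket1 between -0.01 and 0.01 m and z of nipple in the frame of pocket1 between -0.004 and 0.006 m and angle between nipple's own z axis and vertical below 0.15 rad and horizontal distance between inner_lid and case below 0.006 m and z of inner_lid in the frame of case below 0.0475 m and angle between inner_lid's own z axis and vertical below 0.04 rad and angle between the x axis of inner_lid and the x axis of case, either way round below 0.08 rad and linear speed of inner_lid below 0.02 m/s and z of outer_lid in the frame of inner_lid above 0.085 m and horizontal distance between outer_lid and case below 0.05 m and angle between outer_lid's own z axis and vertical below 0.12 rad and linear speed of outer_lid below 0.03 m/s and contact force between the fingers and outer_lid above 0.5 N and contact force between each of outer_lid, the arm and inner_lid below 0.05 N and contact force between outer_lid and case below 0.05 N); the arm keeps its last pose, push and grip.
It fails at once if the cover comes off the sealing lid (more than 12 mm) while the lid is not home in its seat (z of outer_lid in the frame of inner_lid above 0.025 m and not (horizontal distance between inner_lid and case below 0.006 m and z of inner_lid in the frame of case below 0.0475 m and angle between inner_lid's own z axis and vertical below 0.04 rad and angle between the x axis of inner_lid and the x axis of case, either way round below 0.08 rad)).
It fails at once if the lids are dropped onto the case (horizontal distance between inner_lid and case below 0.08 m and z of inner_lid in the frame of case above 0.052 m and contact force between the fingers and inner_lid below 0.02 N and linear speed of inner_lid above 0.2 m/s).
It fails at once if a bystander is shifted by more than 30 mm (distance of any of tee, gauge from where it was at the start of the episode above 0.03 m).
It also fails if it takes over 72 s, if anything falls off the work surface, if the arm or the gripper's body presses on something with over 40 N, if the wrist force passes 120 N, or if a joint passes its speed limit or range.

### The arm

A 6-joint arm with a two-finger parallel gripper is mounted at the origin on a cart in front of the work surface, level with it; the furniture and walls round the work are solid. World frame = base frame: x ahead of the robot, y to its left, z up, the work surface at z = 0. Lengths are in mm, angles in rad, forces in N, time in s.
With the tool pointing down it reaches from about 350 to 875 mm from the base axis. Payload 4.2 kg.
Tool frame: the origin (TCP) lies midway between the tips of the shut fingers; the grasp point (between the pads) lies 19 mm behind it; z points along the fingers, y is the direction in which the jaws open and shut (so a half turn about z gives the same grasp; the last joint's range is limited). The gripper opens to 85 mm and grips with 20 to 120 N. Pads are 22 mm wide; open, the fingers measure 114 mm over their backs; the gripper's body (76 mm by 85 mm) begins 54 mm behind the grasp point. The pads swing forward as they close: fully open they stand 13 mm farther back than shut.
Start: joints at [-0.875, 0.385, 0.008, 0, -1.194, -0.259], TCP at [264.413, -566.29, 231.312] pointing down, gripper open.
Joint ranges: [-3.14, 3.14], [-1.21, 2.06], [-1.07, 1.41], [-3.16, 2.05], [-2.99, -0.16], [-3.1, 3.1]. Speed limits (rad/s): [2.79, 2.79, 3.14, 3.14, 3.14, 3.14].

### API

Orientations are given as a unit quaternion [x, y, z, w].
In Python, from bench import read_state, get_image, job_done, search_frame, regions_of gives the robot as it stands.
- The arm moves only by the tool servo_tool, never from a script. Its arguments are lists of equal length, an entry for each row: "turn": the turn, a rotation vector about the world's x, y, z in rad, a list of three; "dp": the shift along the world's x, y, z in m, a list of three; "fingers": the finger opening in m, from 0 to 0.0854. In form: {"turn": [[rx, ry, rz], ...], "dp": [[tx, ty, tz], ...], "fingers": [fingers, ...]}. A call has exactly 5 rows; each row shifts and turns the pose as measured when the row begins; what a row does not reach is not made up. A row lasts 1/8 s, in which the tool goes at most 62.5 mm and 10.7 degrees, less where a joint would pass 70% of its speed; a pose out of reach is approached as far as the arm can. A call is refused whole if a number of a shift passes 0.0625 or a number of a turn 0.188, either way. A call with a gripper value outside its range is refused whole. The fingers move at their own pace and stop on an object; the grip force is fixed at half the most. Time passes only in rows, so rows that do not move let the fingers close, or fill a call up. It gives the time, the measured TCP pose, the force and the opening at its end, in the units of the state.
- read_state(): the state, without advancing time (a new reading comes with each control period).
- get_image(name): name is "side" or "top"; returns a dict with "img" (480x640x3 uint8, red, green, blue), "vfov" (degrees; the focal length in pixels is half the picture's height over the tangent of half this angle, whatever the lens; pixels are square), "cx", "cy" (the principal point, pixels), "world_from_camera" (4x4, takes a point from camera to world coordinates). Camera axes: x right, y down, z forward; pixel columns grow to the right and rows downward; lengths in mm; the calibration is good to about 2 mm. A picture is of the moment at which its call begins. There is no depth.
- job_done(): hands the job in, once; it reports no verdict.
Trained networks look in the newest picture that a camera, given by its name, has taken for a name from the list of things; names that differ only in an ending like _2 or _b are one class to them, and where a whole thing is asked for, a point or a joint stands for the part that bears it (a point fixed in the world has none). Each returns a list of dicts, best first, with "score" (0 to 1); they miss things now and then, are a little off and sometimes report something else, mostly with a low value. They report only what shows in the picture. A call takes as long as a camera call. They do not tell look-alikes from the thing itself.
- search_frame(query, camera): "box" ([left, top, width, height] in pixels, round what is visible of it).
- regions_of(query, camera): "region" (480x640 bool, what is visible of it) and "box" ([left, top, width, height] in pixels, round what is visible of it).
The state is a dict: "clock": time; "joints": joint angles; "joint_vel": joint speeds; "joint_efforts": joint torques, N m; "position": TCP position; "ee_rot": TCP orientation; "contact_force": force on the tool from outside, world axes, zero at the start; "wrist_torque": the same for the moment, N m; "gripper_width": finger opening in mm.
Only numpy, scipy, OpenCV 4.12 (cv2) and the standard library are available. Lean on these libraries where they do the work, as an engineer would, in place of code of your own. Each camera call takes 0.05 s, during which the arm holds its last target. There are 200 camera calls.

## Working session

There is one attempt and no reset: what is moved stays moved. The work goes in short steps, Python scripts to look and compute and a tool call to move; the robot and the scene stay as the last step left them, time stands still between calls to the robot, and variables do not carry over. Pictures are saved under pics/ and viewed, about 8 in all and at most 12, crops included, and the job is handed in when it is done.

Besides the shell and the picture viewer there is one more tool, called after "Emit:" in YAML: its name, and indented under it one key for each argument. servo_tool: Moves the arm, as the interface text tells. Its arguments: {"type":"object","properties":{"turn":{"type":"array","items":{"type":"array","items":{"type":"number"}}},"dp":{"type":"array","items":{"type":"array","items":{"type":"number"}}},"fingers":{"type":"array","items":{"type":"number"}}},"required":["turn","dp","fingers"]}

```bash
ls; mkdir -p pics; python3 - <<'E'
from bench import *
import cv2,numpy as np
print(read_state())
for c in("top","side"):
    d=get_image(c); cv2.imwrite(f"pics/{c}0.png",d["img"][:,:,::-1]); print(c,d["vfov"],d["cx"],d["cy"],np.round(d["world_from_camera"],4).tolist())
    for q in("case","plug","cap","nipple","inner_lid","inner_knob","outer_lid","outer_collar","tee","gauge"):
        print(q,[(round(float(r["score"]),2),[int(v) for v in r["box"]]) for r in search_frame(q,c)[:5]])
E
```

```text
pics
{'clock': 0.0, 'joints': array([-8.75385556e-01,  3.85573562e-01,  6.64562774e-03, -5.10701181e-04,
       -1.19400669e+00, -2.58595454e-01]), 'joint_vel': array([ 0.00096805, -0.00088916, -0.00098012,  0.00049863,  0.00026975,
        0.00060238]), 'joint_efforts': array([ 1.65812544e-03, -3.92289805e+01,  1.88400328e+01,  4.18612942e+00,
       -4.58051931e-03,  3.17207327e-07]), 'position': array([ 264.18438978, -565.78179806,  230.21733441]), 'ee_rot': array([-2.16583285e-01,  9.76263531e-01,  1.05877157e-03, -2.80022226e-04]), 'contact_force': array([-0.66459149, -0.72928125,  0.35032465]), 'wrist_torque': array([-0.0192191 , -0.00901644, -0.00010622]), 'gripper_width': 85.48952900659629}
top 47.518932231516445 325.4688606952275 238.07262812778097 [[-0.0041, -0.9849, 0.173, 362.2741], [-1.0, 0.0033, -0.0047, 64.5814], [0.004, -0.173, -0.9849, 1041.6646], [0.0, 0.0, 0.0, 1.0]]
case [(0.88, [262, 217, 95, 59]), (0.45, [419, 208, 111, 80])]
plug [(0.89, [195, 223, 22, 21]), (0.76, [151, 221, 24, 26]), (0.55, [231, 189, 20, 25])]
cap [(0.64, [194, 267, 23, 19])]
nipple [(0.57, 
[... 251 characters left out ...]
[(0.9, [365, 305, 31, 42]), (0.28, [301, 241, 19, 13])]
side 42.791795025531925 325.5813967442036 247.87329199746753 [[-0.9181, -0.2439, 0.3124, 153.4933], [-0.3956, 0.5163, -0.7596, 904.634], [0.024, -0.821, -0.5705, 709.3299], [0.0, 0.0, 0.0, 1.0]]
case [(0.87, [259, 233, 96, 86])]
plug [(0.94, [216, 301, 20, 20]), (0.86, [229, 333, 21, 26]), (0.85, [204, 365, 18, 27]), (0.18, [286, 180, 29, 32])]
cap []
nipple [(0.7, [303, 262, 16, 29])]
inner_lid [(0.69, [361, 178, 15, 21])]
inner_knob [(0.74, [364, 180, 11, 21])]
outer_lid [(0.78, [322, 180, 87, 55])]
outer_collar [(0.72, [321, 182, 89, 51])]
tee [(0.77, [287, 182, 27, 33]), (0.67, [261, 235, 94, 85])]
gauge [(0.34, [261, 232, 91, 92])]
```

```bash
python3 - <<'E'
import cv2
a=cv2.imread("pics/top0.png")[140:370,130:550]; cv2.imwrite("pics/top0c.png",cv2.resize(a,(798,437),interpolation=cv2.INTER_CUBIC))
a=cv2.imread("pics/side0.png")[160:420,170:450]; cv2.imwrite("pics/side0c.png",cv2.resize(a,(640,594),interpolation=cv2.INTER_CUBIC))
E
```

```text
(no output)
```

View pics/top0c.png

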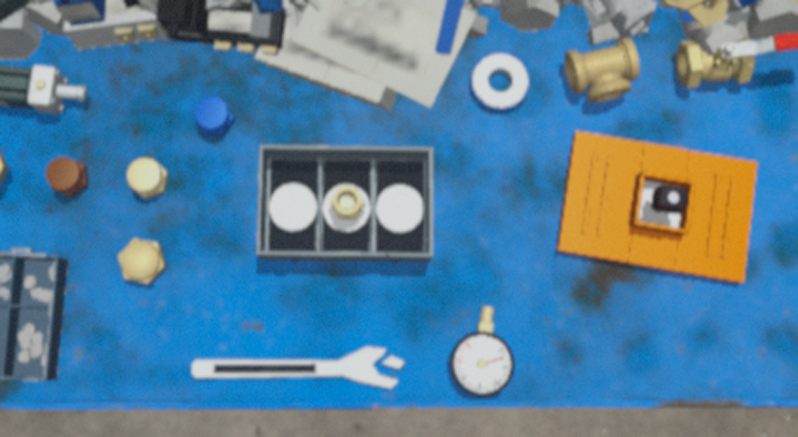

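View pics/side0c.png

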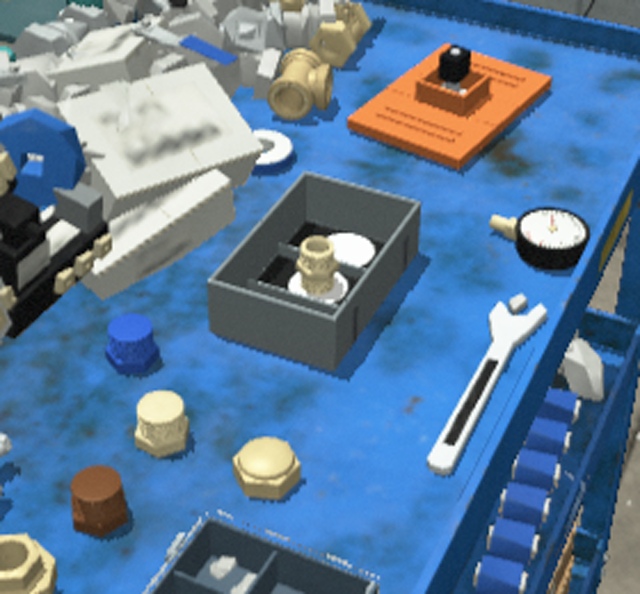

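The crops show the case, with the nipple in the middle pocket, at about (312,246) in the top view. The brass plug is at (207,234) top and (241,345) side; the blue and brown look-alikes are beside it. The cap is at (204,277) top and (287,365) side, and the orange cover on the lid is at (477,248) top. Next I fit silhouettes of the known shapes to colour masks in both views.

```bash
cat > h.py <<'E'
from bench import *
import cv2,numpy as np
from scipy.optimize import minimize
S=4
def shot(c):
    d=get_image(c); d["f"]=240/np.tan(np.radians(d["vfov"])/2); d["W"]=np.linalg.inv(d["world_from_camera"]); return d
def proj(d,P):
    q=np.asarray(P,float)@d["W"][:3,:3].T+d["W"][:3,3]
    return q[:,:2]/q[:,2:]*d["f"]+[d["cx"],d["cy"]]
def ray(d,uv,z):
    v=d["world_from_camera"][:3,:3]@[(uv[0]-d["cx"])/d["f"],(uv[1]-d["cy"])/d["f"],1]; o=d["world_from_camera"][:3,3]
    return o+v*(z-o[2])/v[2]
def box(x,y,z0,z1): return [[a*x/2,b*y/2,z] for a in(-1,1) for b in(-1,1) for z in(z0,z1)]
def prism(r,n,z0,z1,ph=0): return [[r*np.cos(ph+2*np.pi*k/n),r*np.sin(ph+2*np.pi*k/n),z] for k in range(n) for z in(z0,z1)]
M={"plug":[prism(20.2,6,0,12,0),prism(16.5,24,12,31)],
 "cap":[prism(23.7,6,0,17,np.pi/6),prism(23.7*.866,24,0,20),prism(12,24,17,25)],
 "case":[box(108,170,0,52)],
 "lid":[box(124,186,-9,3),box(54,54,3,25)],
 "knob":[box(22,28,38,66)]}
def render(d,m,p,z,sh=(480,640)):
    c,s=np.cos(p[2]),np.sin(p[2]); im=np.zeros((sh[0]*S,sh[1]*S),np.uint8)
    for part in M[m]:
        P=np.array(part)@np.array([[c,s,0],[-s,c,0],[0,0,1]])+[p[0],p[1],z]
        h=cv2.convexHull(((proj(d,P)+.5)*S-.5).astype(np.float32))
        cv2.fillConvexPoly(im,np.round(h*16).astype(np.int32),255,cv2.LINE_AA,4)
    return cv2.resize(im,sh[::-1],interpolation=cv2.INTER_AREA)/255.
def mask(d,kind,b,pad=5):
    x,y,w,h=[int(v) for v in b]; im=d["img"].astype(int); R,G,B=im[...,0],im[...,1],im[...,2]
    if kind in("plug","cap","lid"): m=(R>B+10)
    elif kind=="knob": m=im.max(2)<70
    else: m=(B-R<50)
    k=np.zeros(m.shape,bool); k[max(0,y-pad):y+h+pad,max(0,x-pad):x+w+pad]=1; m&=k
    n,l,st,_=cv2.connectedComponentsWithStats(m.astype(np.uint8)); i=1+np.argmax(st[1:,4]); m=(l==i).astype(np.uint8)
    c=cv2.findContours(m,cv2.RETR_EXTERNAL,cv2.CHAIN_APPROX_NONE)[0]
    if kind in("case",): c=[cv2.convexHull(np.vstack(c))]
    return cv2.drawContours(np.zeros(m.shape,np.uint8),c,-1,1,-1).astype(float)
def fit(m,views,p0,z):
    f=lambda p:sum(np.abs(render(d,m,p,z)-k).sum() for d,k in views)/sum(k.sum() for d,k in views)
    best=None
    for dy in (-.2,0,.2):
        r=minimize(f,[p0[0],p0[1],p0[2]+dy],method="Nelder-Mead",options=dict(initial_simplex=[[p0[0]+a,p0[1]+b,p0[2]+dy+c] for a,b,c in((0,0,0),(8,0,0),(0,8,0),(0,0,.15))],xatol=.02,fatol=1e-5))
        if best is None or r.fun<best.fun: best=r
    return np.round(best.x,3),round(best.fun,3)
E
cat > a.py <<'E'
from h import *
T,Sd=shot("top"),shot("side")
B={"case":([262,217,95,59],[259,233,96,86],0,26),"plug":([195,223,22,21],[229,333,21,26],0,15),"cap":([192,265,25,23],[272,351,30,28],0,12),"lid":([424,208,106,79],[322,182,90,55],13,10)}
for k,(bt,bs,z,zc) in B.items():
    p=ray(T,(bt[0]+bt[2]/2,bt[1]+bt[3]/2),zc); p0=[p[0],p[1],0]
    vt,vs=(T,mask(T,k,bt)),(Sd,mask(Sd,k,bs))
    print(k,np.round(p,1),"top",*fit(k,[vt],p0,z),"side",*fit(k,[vs],p0,z),"both",*fit(k,[vt,vs],p0,z))
E
python3 a.py
```

```text
case [524.6  89.9  26. ] top [ 5.23637e+02  8.61550e+01 -1.80000e-02] 0.015 side [ 5.20015e+02  8.98260e+01 -1.00000e-02] 0.018 both [ 5.22744e+02  8.64090e+01 -1.00000e-02] 0.041
plug [552.2 288.2  15. ] top [ 5.54064e+02  2.87344e+02 -1.35000e-01] 0.111 side [ 5.50815e+02  2.89682e+02 -5.80000e-02] 0.085 both [ 5.52361e+02  2.87906e+02 -1.11000e-01] 0.136
cap [470.  288.9  12. ] top [ 4.69128e+02  2.89859e+02 -2.63000e-01] 0.142 side [ 4.66863e+02  2.91581e+02 -1.99000e-01] 0.15 both [ 4.67873e+02  2.90853e+02 -2.48000e-01] 0.162
lid [ 524.1 -230.8   10. ] top [ 5.22576e+02 -2.27967e+02 -1.77000e-01] 0.016 side [ 5.20032e+02 -2.24171e+02 -1.70000e-01] 0.105 both [ 5.22266e+02 -2.27599e+02 -1.78000e-01] 0.055
```

Top and side fits differ by about 3–4 mm, the same way for every object, so the cameras carry a small calibration bias. I'll start from the mean and refine once the tool is in view. Moving toward the plug.

Emit:
servo_tool:
  turn:
    - [0,0,0.075]
    - [0,0,0.075]
    - [0,0,0.075]
    - [0,0,0.075]
    - [0,0,0.075]
  dp:
    - [0.0195,0.0575,0]
    - [0.0195,0.0575,0]
    - [0.0195,0.0575,0]
    - [0.0195,0.0575,0]
    - [0.0195,0.0575,0]
  fingers: [0.055,0.055,0.055,0.055,0.055]

```text
clock: 1.82
position: [362.8, -274.7, 230.2]
ee_rot: [-0.397, 0.918, -0.001, 0.0]
contact_force: [1.1, 0.6, 1.1]
gripper_width: 54.6
```

Emit:
servo_tool:
  turn:
    - [0,0,0.075]
    - [0,0,0.075]
    - [0,0,0.075]
    - [0,0,0.075]
    - [0,0,0.075]
  dp:
    - [0.0195,0.0575,0]
    - [0.0195,0.0575,0]
    - [0.0195,0.0575,0]
    - [0.0195,0.0575,0]
    - [0.0195,0.0575,0]
  fingers: [0.055,0.055,0.055,0.055,0.055]

```text
clock: 2.45
position: [462.1, 22.0, 232.9]
ee_rot: [-0.567, 0.824, -0.002, 0.004]
contact_force: [0.7, -0.2, -0.1]
gripper_width: 54.8
```

Emit:
servo_tool:
  turn:
    - [0,0,0.07]
    - [0,0,0.07]
    - [0,0,0.07]
    - [0,0,0.07]
    - [0,0,0.07]
  dp:
    - [0.019,0.055,-0.03]
    - [0.019,0.055,-0.03]
    - [0.019,0.055,-0.03]
    - [0.018,0.053,-0.03]
    - [0.015,0.046,-0.03]
  fingers: [0.055,0.055,0.055,0.055,0.055]

```text
clock: 3.08
position: [551.5, 282.4, 91.4]
ee_rot: [0.707, -0.707, 0.003, -0.011]
contact_force: [0.6, -0.4, -0.8]
gripper_width: 55.1
```

Emit:
servo_tool:
  turn:
    - [0,0,0]
    - [0,0,0]
    - [0,0,0]
    - [0,0,0]
    - [0,0,0]
  dp:
    - [0.001,0.006,-0.02]
    - [0,0,-0.02]
    - [0,0,-0.02]
    - [0,0,-0.012]
    - [0,0,0]
  fingers: [0.055,0.055,0.055,0.055,0.055]

```text
clock: 3.7
position: [552.7, 292.5, 13.3]
ee_rot: [0.709, -0.705, 0.003, -0.009]
contact_force: [0.1, -0.3, 0.4]
gripper_width: 55.5
```

```bash
python3 - <<'E'
from h import *
s=read_state(); print(s["position"],s["ee_rot"])
ims=[]
for c in("top","side"):
    d=shot(c); u=proj(d,[s["position"]])[0]; im=d["img"][:,:,::-1].copy()
    x,y=int(u[0]),int(u[1]); print(c,u)
    ims.append(cv2.resize(im[y-50:y+50,x-50:x+50],(400,400),interpolation=cv2.INTER_CUBIC))
cv2.imwrite("pics/p1.png",np.hstack(ims))
E
```

```text
[552.6573146  292.54088353  13.29288038] [ 0.70938505 -0.70475944  0.00290221 -0.00886304]
top [203.9382505  233.45122428]
side [238.05909299 345.99939709]
```

View pics/p1.png

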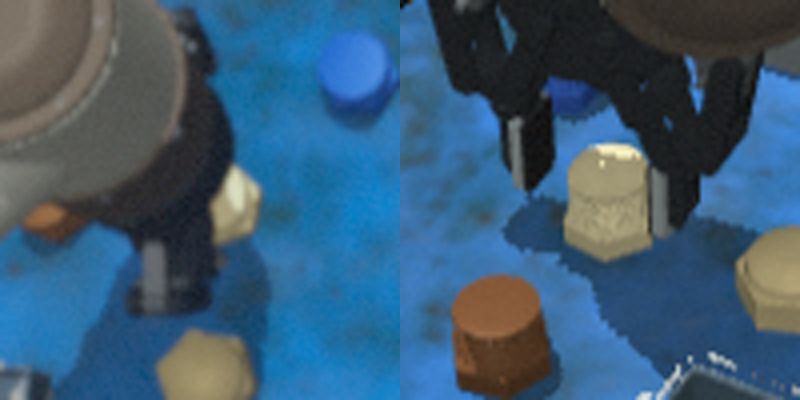

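The side view (right half) shows the fingers on either side of the brass plug at about (605,200). The top view (left half) shows the tool about 4 mm too far left (+y), at (170,270). I'll correct y and the tilt, then close.

Emit:
servo_tool:
  turn:
    - [-0.0085,0.0166,-0.01]
    - [0,0,0]
    - [0,0,0]
    - [0,0,0]
    - [0,0,0]
  dp:
    - [0,-0.004,0.001]
    - [0,0,0]
    - [0,0,0]
    - [0,0,0]
    - [0,0,0]
  fingers: [0.055,0.025,0.02,0.02,0.02]

```text
clock: 4.42
position: [554.6, 289.4, 18.4]
ee_rot: [-0.706, 0.709, -0.0, 0.003]
contact_force: [0.7, -0.6, -1.2]
gripper_width: 30.4
```

Emit:
servo_tool:
  turn:
    - [0,0,0]
    - [0,0,0]
    - [0,0,0]
    - [0,0,0]
    - [0,0,0]
  dp:
    - [0,0,0]
    - [0,0,0.02]
    - [0,0,0.04]
    - [0,0,0.03]
    - [0,0,0]
  fingers: [0.02,0.02,0.02,0.02,0.02]

```text
clock: 5.05
position: [553.4, 288.7, 108.9]
ee_rot: [-0.706, 0.709, 0.0, 0.001]
contact_force: [0.4, 1.3, -0.3]
gripper_width: 30.5
```

```bash
python3 - <<'E'
from h import *
s=read_state(); print(s["position"],s["ee_rot"],s["gripper_width"],s["contact_force"])
ims=[]
for c in("top","side"):
    d=shot(c); u=proj(d,[s["position"]])[0]; im=d["img"][:,:,::-1].copy()
    x,y=int(u[0]),int(u[1]); print(c,u)
    ims.append(cv2.resize(im[y-50:y+50,x-50:x+50],(400,400),interpolation=cv2.INTER_CUBIC))
cv2.imwrite("pics/p2.png",np.hstack(ims))
E
```

```text
[553.38374949 288.71254742 108.93944784] [-7.05555254e-01  7.08653942e-01  3.92374750e-05  1.17108016e-03] 30.54377918893876 [ 0.42074261  1.2629352  -0.30408009]
top [194.32881817 223.08741551]
side [235.30377855 298.55828133]
```

View pics/p2.png

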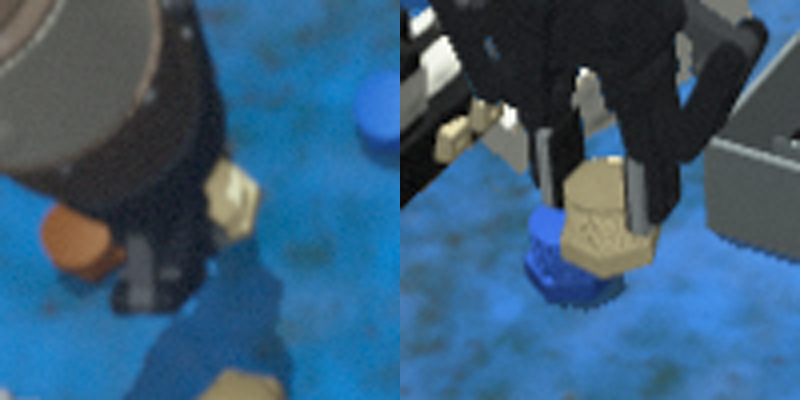

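The plug is held upright. In the side view it sits at about (610,215), close to centred on the tool. I'll carry it over the +y pocket.

Emit:
servo_tool:
  turn:
    - [0,0,0]
    - [0,0,0]
    - [0,0,0]
    - [0,0,0]
    - [0,0,0]
  dp:
    - [-0.009,-0.04,0]
    - [-0.009,-0.045,0]
    - [-0.009,-0.04,0]
    - [-0.003,-0.015,0]
    - [0,0,0]
  fingers: [0.02,0.02,0.02,0.02,0.02]

```text
clock: 5.78
position: [516.6, 142.5, 97.7]
ee_rot: [-0.705, 0.709, 0.002, -0.009]
contact_force: [0.2, -0.4, -0.6]
gripper_width: 30.2
```

Emit:
servo_tool:
  turn:
    - [0.005,-0.008,0]
    - [0,0,0]
    - [0,0,0]
    - [0,0,0]
    - [0,0,0]
  dp:
    - [0.005,0.001,-0.01]
    - [0,0,-0.015]
    - [0,0,0]
    - [0,0,0]
    - [0,0,0]
  fingers: [0.02,0.02,0.02,0.02,0.02]

```text
clock: 6.4
position: [522.9, 146.8, 69.2]
ee_rot: [-0.707, 0.707, 0.001, -0.004]
contact_force: [-0.1, 0.2, -0.5]
gripper_width: 30.3
```

```bash
python3 - <<'E'
from h import *
s=read_state(); print(s["position"],s["ee_rot"],s["gripper_width"],s["contact_force"])
p=s["position"]; b=p-[0,0,18.4]
ims=[]
for c in("top","side"):
    d=shot(c); im=d["img"][:,:,::-1].copy(); ctr=proj(d,[b])[0]
    x,y=int(ctr[0]),int(ctr[1]); k=cv2.resize(im[y-50:y+50,x-50:x+50],(400,400),interpolation=cv2.INTER_CUBIC)
    q=lambda P:[tuple(int(v) for v in (np.round((w-[x-50,y-50])*4))) for w in proj(d,P)]
    for part in M["plug"]:
        h=cv2.convexHull(np.array(q(np.array(part)+b))); cv2.polylines(k,[h],True,(0,0,255),1)
    for (cx,cy) in ((521.8,88),):
        disc=[[cx+.75+24*np.cos(t),cy+54+24*np.sin(t),4] for t in np.linspace(0,6.28,24)]
        cv2.polylines(k,[np.array(q(disc))],True,(0,255,0),1)
    ims.append(k)
cv2.imwrite("pics/p3.png",np.hstack(ims))
E
```

```text
[522.90300179 146.76302885  69.235702  ] [-0.70675186  0.70744777  0.00136972 -0.00419344] 30.34441170679838 [-0.08025963  0.16152249 -0.49232538]
```

View pics/p3.png

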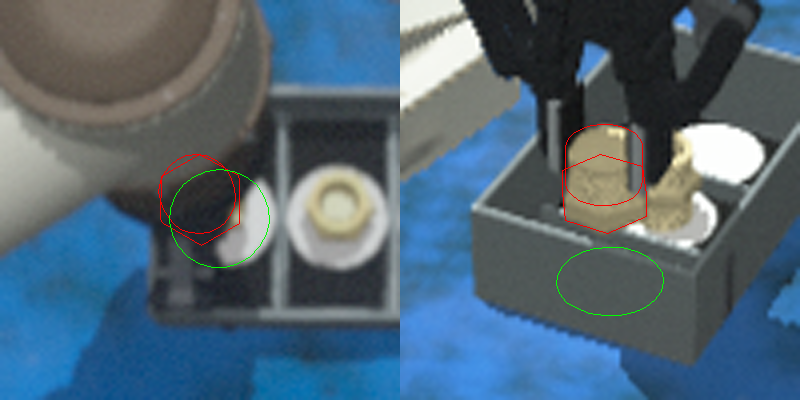

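The side overlay (red) matches the held plug at about (605,195), so the side camera agrees with the tool frame. The green outline is the predicted white disc. The plug is about 3 mm too far +y, so I correct that and lower.

Emit:
servo_tool:
  turn:
    - [0.003,-0.005,0]
    - [0,0,0]
    - [0,0,0]
    - [0,0,0]
    - [0,0,0]
  dp:
    - [-0.001,-0.003,0]
    - [0,0,-0.015]
    - [0,0,-0.015]
    - [0,0,-0.007]
    - [0,0,0]
  fingers: [0.02,0.02,0.02,0.02,0.02]

```text
clock: 7.12
position: [521.4, 143.0, 29.7]
ee_rot: [-0.707, 0.708, 0.001, -0.001]
contact_force: [-0.3, -0.4, -0.4]
gripper_width: 30.6
```

Emit:
servo_tool:
  turn:
    - [0,0,0]
    - [0,0,0]
    - [0,0,0]
    - [0,0,0]
    - [0,0,0]
  dp:
    - [0,0,-0.005]
    - [0,0,-0.001]
    - [0,0,0]
    - [0,0,0]
    - [0,0,0]
  fingers: [0.02,0.02,0.02,0.05,0.05]

```text
clock: 7.75
position: [522.5, 143.6, 24.3]
ee_rot: [-0.707, 0.707, 0.0, 0.0]
contact_force: [0.2, -0.0, 0.2]
gripper_width: 50.1
```

Emit:
servo_tool:
  turn:
    - [0,0,0]
    - [0,0,0]
    - [0,0,0]
    - [0,0,-0.05]
    - [0,0,-0.05]
  dp:
    - [0,0,0.015]
    - [0,0,0.03]
    - [0,0,0.03]
    - [-0.015,0.04,0.01]
    - [-0.015,0.045,0]
  fingers: [0.05,0.05,0.05,0.05,0.06]

```text
clock: 8.38
position: [493.7, 228.7, 117.5]
ee_rot: [-0.668, 0.745, -0.0, 0.003]
contact_force: [1.0, 0.7, 0.7]
gripper_width: 59.9
```

Emit:
servo_tool:
  turn:
    - [0,0,-0.05]
    - [0,0,-0.05]
    - [0,0,-0.03]
    - [0,0,0]
    - [0,0,0]
  dp:
    - [-0.013,0.03,-0.01]
    - [-0.008,0.02,-0.015]
    - [-0.003,0.007,-0.015]
    - [0,0,-0.01]
    - [0,0,0]
  fingers: [0.062,0.062,0.062,0.062,0.062]

```text
clock: 9.0
position: [470.0, 292.0, 73.6]
ee_rot: [-0.618, 0.786, -0.0, 0.009]
contact_force: [-0.2, -0.4, 0.6]
gripper_width: 62.1
```

```bash
python3 - <<'E'
from h import *
s=read_state(); print(s["position"],s["ee_rot"],s["gripper_width"],s["contact_force"])
ims=[]
for c in("top","side"):
    d=shot(c); im=d["img"][:,:,::-1].copy()
    x0,y0=(230,190) if c=="top" else (255,225)
    ims.append(cv2.resize(im[y0:y0+110,x0:x0+110],(400,400),interpolation=cv2.INTER_CUBIC))
    bt=[272,351,30,28] if c=="side" else [192,265,25,23]
    k=mask(d,"cap",bt); print(c,k.sum(),*fit("cap",[(d,k)],[468,291,-.25],0))
cv2.imwrite("pics/p4.png",np.hstack(ims))
E
```

```text
[470.00610432 292.00741894  73.59728803] [-6.18402246e-01  7.85809910e-01 -3.13388569e-04  9.01937987e-03] 62.05657711581848 [-0.21996583 -0.39905904  0.64172211]
top 345.0 [ 4.69146e+02  2.88743e+02 -3.02000e-01] 0.362
side 597.0 [ 4.66866e+02  2.92612e+02 -3.68000e-01] 0.155
```

View pics/p4.png

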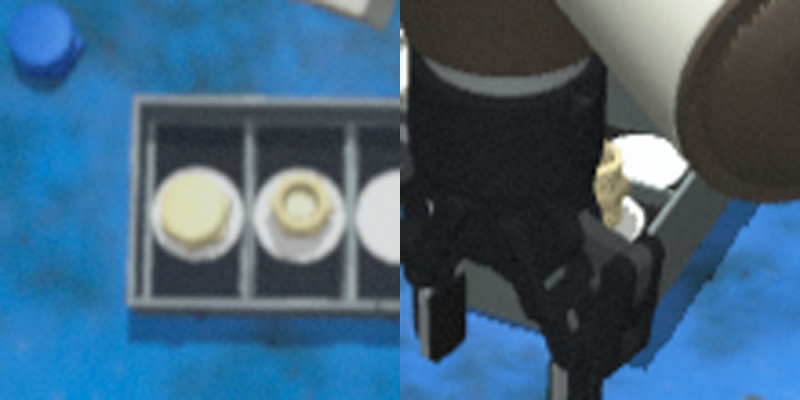

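The plug stands centred on its white disc, at (195,210) against (197,215) in the top crop. Next is the cap.

Emit:
servo_tool:
  turn:
    - [-0.006,0.008,0]
    - [0,0,0]
    - [0,0,0]
    - [0,0,0]
    - [0,0,0]
  dp:
    - [-0.001,-0.001,-0.015]
    - [0,0,-0.02]
    - [0,0,-0.018]
    - [0,0,-0.006]
    - [0,0,0]
  fingers: [0.06,0.06,0.06,0.06,0.06]

```text
clock: 9.72
position: [470.7, 289.9, 13.1]
ee_rot: [-0.617, 0.787, 0.0, 0.005]
contact_force: [-0.4, -0.0, -0.3]
gripper_width: 60.1
```

Emit:
servo_tool:
  turn:
    - [-0.006,0.008,0]
    - [0,0,0]
    - [0,0,0]
    - [0,0,0]
    - [0,0,0]
  dp:
    - [-0.003,0.001,-0.007]
    - [0,0,-0.001]
    - [0,0,0]
    - [0,0,0]
    - [0,0,0]
  fingers: [0.06,0.055,0.035,0.025,0.025]

```text
clock: 10.35
position: [468.3, 291.9, 6.6]
ee_rot: [-0.618, 0.787, 0.0, 0.001]
contact_force: [-0.3, 0.5, -0.0]
gripper_width: 39.2
```

Emit:
servo_tool:
  turn:
    - [0,0,0]
    - [0,0,0]
    - [0,0,0]
    - [0,0,0]
    - [0,0,0.05]
  dp:
    - [0,0,0.02]
    - [0,0,0.035]
    - [0,0,0.035]
    - [0,0,0.02]
    - [0.01,-0.05,0]
  fingers: [0.025,0.025,0.025,0.025,0.025]

```text
clock: 10.98
position: [477.8, 242.5, 119.2]
ee_rot: [-0.639, 0.769, 0.0, 0.001]
contact_force: [-0.5, -0.7, -1.2]
gripper_width: 38.6
```

Emit:
servo_tool:
  turn:
    - [0,0,0.05]
    - [0,0,0.05]
    - [0,0,0.05]
    - [0,0,0.02]
    - [0,0,0]
  dp:
    - [0.01,-0.05,0]
    - [0.012,-0.055,0]
    - [0.01,-0.05,0]
    - [0.008,-0.03,0]
    - [0,-0.005,0]
  fingers: [0.025,0.025,0.025,0.025,0.025]

```text
clock: 11.6
position: [517.4, 45.0, 119.6]
ee_rot: [-0.703, 0.711, 0.0, 0.002]
contact_force: [0.1, -0.2, -1.6]
gripper_width: 39.2
```

Emit:
servo_tool:
  turn:
    - [0,0,0]
    - [0,0,0]
    - [0,0,0]
    - [0,0,0]
    - [0,0,0]
  dp:
    - [0.003,-0.008,-0.015]
    - [0,0,-0.02]
    - [0,0,-0.015]
    - [0,0,0]
    - [0,0,0]
  fingers: [0.025,0.025,0.025,0.025,0.025]

```text
clock: 12.22
position: [519.3, 38.7, 65.2]
ee_rot: [-0.704, 0.71, 0.001, 0.001]
contact_force: [0.8, 0.2, -0.8]
gripper_width: 39.2
```

```bash
python3 - <<'E'
from h import *
s=read_state(); print(s["position"],s["ee_rot"],s["gripper_width"],s["contact_force"])
p=s["position"]; b=p-[0,0,6.6]
ims=[]
for c in("top","side"):
    d=shot(c); im=d["img"][:,:,::-1].copy(); ctr=proj(d,[b])[0]
    x,y=int(ctr[0]),int(ctr[1]); k=cv2.resize(im[y-50:y+50,x-50:x+50],(400,400),interpolation=cv2.INTER_CUBIC)
    q=lambda P:[tuple(int(v) for v in (np.round((w-[x-50,y-50])*4))) for w in proj(d,P)]
    for part in M["cap"]:
        h=cv2.convexHull(np.array(q(np.array(part)+b))); cv2.polylines(k,[h],True,(0,0,255),1)
    disc=[[521+24*np.cos(t),35.6+24*np.sin(t),4] for t in np.linspace(0,6.28,24)]
    cv2.polylines(k,[np.array(q(disc))],True,(0,255,0),1)
    ims.append(k)
cv2.imwrite("pics/p5.png",np.hstack(ims))
E
```

```text
[519.26670863  38.74986338  65.16378114] [-0.7044229   0.709779    0.00121601  0.00082409] 39.17145564398371 [ 0.78866901  0.16764891 -0.84539326]
```

View pics/p5.png

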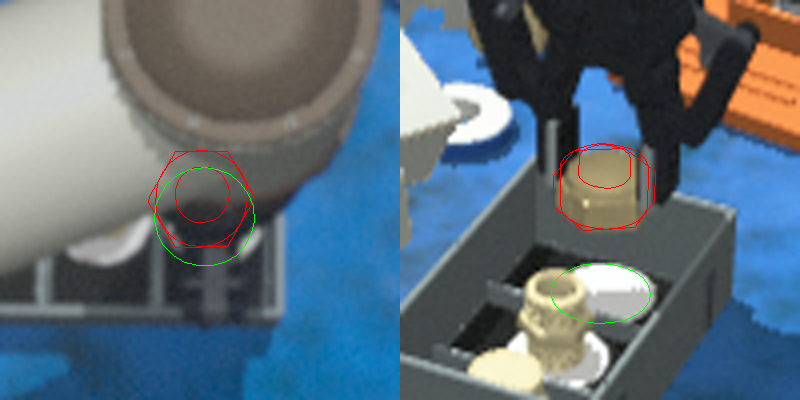

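The cap is held level at (600,190) in the side crop, and the predicted disc (green) falls on the real one. Lowering it.

Emit:
servo_tool:
  turn:
    - [0,0,0]
    - [0,0,0]
    - [0,0,0]
    - [0,0,0]
    - [0,0,0]
  dp:
    - [0.001,-0.003,-0.01]
    - [0,0,-0.015]
    - [0,0,-0.012]
    - [0,0,-0.004]
    - [0,0,0]
  fingers: [0.025,0.025,0.025,0.025,0.025]

```text
clock: 12.95
position: [521.3, 35.6, 23.4]
ee_rot: [-0.704, 0.71, 0.0, 0.003]
contact_force: [0.6, 0.4, -0.8]
gripper_width: 39.0
```

Emit:
servo_tool:
  turn:
    - [0,0,0]
    - [0,0,0]
    - [0,0,0]
    - [0,0,0]
    - [0,0,0]
  dp:
    - [0,0,-0.008]
    - [0,0,-0.003]
    - [0,0,0]
    - [0,0,0]
    - [0,0,0]
  fingers: [0.025,0.025,0.025,0.025,0.025]

```text
clock: 13.58
position: [522.1, 35.9, 12.6]
ee_rot: [-0.704, 0.71, -0.0, 0.004]
contact_force: [-0.1, 0.0, 0.2]
gripper_width: 39.0
```

Emit:
servo_tool:
  turn:
    - [0,0,0]
    - [0,0,0]
    - [0,0,0]
    - [0,0,0]
    - [0,0,0]
  dp:
    - [0,0,-0.001]
    - [0,0,0]
    - [0,0,0]
    - [0,0,0]
    - [0,0,0.005]
  fingers: [0.025,0.025,0.054,0.054,0.054]

```text
clock: 14.2
position: [522.3, 35.9, 17.0]
ee_rot: [-0.705, 0.71, -0.0, 0.004]
contact_force: [0.4, -0.6, -0.8]
gripper_width: 54.0
```

Emit:
servo_tool:
  turn:
    - [0,0,0]
    - [0,0,0]
    - [0,0,0]
    - [0,0,-0.05]
    - [0,0,-0.05]
  dp:
    - [0,0,0.02]
    - [0,0,0.04]
    - [0,0,0.045]
    - [0,-0.04,0.03]
    - [0,-0.045,0]
  fingers: [0.054,0.054,0.054,0.054,0.05]

```text
clock: 14.82
position: [522.9, -49.1, 158.7]
ee_rot: [-0.669, 0.743, -0.002, 0.005]
contact_force: [0.8, 0.2, -0.1]
gripper_width: 50.0
```

Emit:
servo_tool:
  turn:
    - [0,0,-0.04]
    - [0,0,-0.03]
    - [0,0,0]
    - [0,0,0]
    - [0,0,0]
  dp:
    - [0,-0.05,0]
    - [0,-0.05,0]
    - [0,-0.045,0]
    - [0,-0.015,0]
    - [0,0,0]
  fingers: [0.045,0.045,0.045,0.045,0.045]

```text
clock: 15.45
position: [522.4, -215.7, 161.8]
ee_rot: [-0.641, 0.768, -0.003, 0.007]
contact_force: [0.8, 0.1, 0.1]
gripper_width: 44.9
```

```bash
python3 - <<'E'
from h import *
s=read_state(); print(s["position"],s["ee_rot"],s["gripper_width"],s["contact_force"])
ims=[]
for c in("top","side"):
    d=shot(c); im=d["img"][:,:,::-1].copy()
    x0,y0=(250,190) if c=="top" else (255,225)
    ims.append(cv2.resize(im[y0:y0+110,x0:x0+110],(400,400),interpolation=cv2.INTER_CUBIC))
    bt=([262,217,95,59],[259,233,96,86])[c=="side"]
    k=mask(d,"case",bt); print(c,k.sum(),*fit("case",[(d,k)],[521,88,0],0))
cv2.imwrite("pics/p6.png",np.hstack(ims))
E
```

```text
[ 522.367547   -215.73682948  161.83555726] [-0.64096208  0.76753505 -0.00348972  0.00673666] 44.948003764056914 [0.84600848 0.10313869 0.08233059]
top 5661.0 [ 5.23668e+02  8.61880e+01 -1.80000e-02] 0.015
side 5411.0 [ 5.20141e+02  8.98500e+01 -1.10000e-02] 0.018
```

View pics/p6.png

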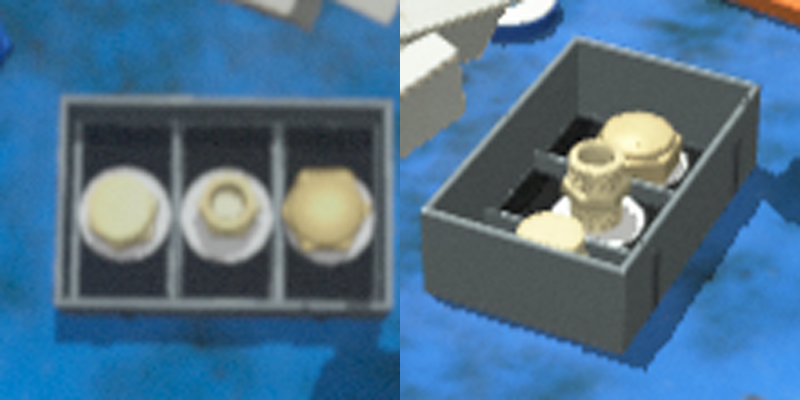

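Plug, nipple and cap all stand on their discs, at (122,210), (228,205) and (325,208) in the top crop. I'll use the plug and cap, whose x is known from the grip, to get each camera's x bias before moving the lids.

```bash
python3 - <<'E'
from h import *
print(np.round(read_state()["joints"],3))
for c in("top",):
    d=shot(c)
    for m,p in(("plug",[522,143,0]),("cap",[522,36,0])):
        u=proj(d,[p[:2]+[18]])[0]; k=mask(d,m,[u[0]-11,u[1]-11,22,22],3)
        im=d["img"].astype(int); kk=k*((im[...,0]-im[...,2])>25)
        r=[]
        for th in np.arange(-.5,.5,.17): r.append(fit(m,[(d,kk)],[p[0],p[1],th],4))
        print(c,m,kk.sum(),min(r,key=lambda v:v[1]))
    for m in ("lid",):
        k=mask(d,"lid",[424,208,106,79])
        print(fit("lid",[(d,k)],[522,-228,-.18],13))
E
```

```text
[-0.105  0.338 -0.249 -0.006 -0.97  -0.068]
top plug 248.0 (array([ 5.23807e+02,  1.40270e+02, -3.81000e-01]), np.float64(0.334))
top cap 420.0 (array([ 5.25473e+02,  3.39800e+01, -1.00000e-03]), np.float64(0.068))
(array([ 5.24271e+02, -2.31915e+02, -2.38000e-01]), np.float64(5.334))
```

The cap fit in the top view is off by about +3.3 mm in x. Corrected for that, the top view agrees with the side view, so the side camera matches the robot. That puts the case at about (520.2, 89.8) and the lid at about (519.5, -224.3, yaw -0.177). I'll turn the tool 90° to grip the knob along its y.

Emit:
servo_tool:
  turn:
    - [-0.003,0.008,0.175]
    - [0,0,0.175]
    - [0,0,0.175]
    - [0,0,0.175]
    - [0,0,0.175]
  dp:
    - [-0.003,-0.008,0]
    - [0,0,-0.01]
    - [0,0,-0.01]
    - [0,0,-0.01]
    - [0,0,-0.01]
  fingers: [0.05,0.05,0.05,0.05,0.05]

```text
clock: 16.23
position: [521.4, -215.1, 122.6]
ee_rot: [0.915, -0.404, 0.001, -0.004]
contact_force: [-0.8, 1.0, 0.8]
gripper_width: 50.2
```

Emit:
servo_tool:
  turn:
    - [0,0,0.175]
    - [0,0,0.175]
    - [0,0,0.175]
    - [0,0,0.17]
    - [0,0,0]
  dp:
    - [0,0,-0.005]
    - [0,0,-0.005]
    - [0,0,-0.005]
    - [0,0,0]
    - [0,0,0]
  fingers: [0.05,0.05,0.05,0.05,0.05]

```text
clock: 16.85
position: [522.2, -207.5, 106.7]
ee_rot: [0.999, -0.052, -0.001, -0.005]
contact_force: [-0.8, -0.0, -0.5]
gripper_width: 50.0
```

Emit:
servo_tool:
  turn:
    - [-0.008,0,-0.05]
    - [0,0,-0.01]
    - [0,0,0]
    - [0,0,0]
    - [0,0,0]
  dp:
    - [-0.001,-0.008,0]
    - [-0.001,-0.006,-0.005]
    - [0,0,-0.005]
    - [0,0,0]
    - [0,0,0]
  fingers: [0.05,0.05,0.05,0.05,0.05]

```text
clock: 17.48
position: [520.6, -219.3, 96.1]
ee_rot: [0.996, -0.084, -0.001, -0.001]
contact_force: [-0.6, 0.2, -0.5]
gripper_width: 50.2
```

```bash
python3 - <<'E'
from h import *
s=read_state(); print(s["position"],s["ee_rot"],s["gripper_width"])
d=shot("side"); im=d["img"][:,:,::-1].copy(); x0,y0=305,125
k=cv2.resize(im[y0:y0+120,x0:x0+130],(780,600)[:2] if 0 else (650,600),interpolation=cv2.INTER_CUBIC)
q=lambda P:np.array([np.round((w-[x0,y0])*5) for w in proj(d,P)]).astype(np.int32)
c,sn=np.cos(-.177),np.sin(-.177); R=np.array([[c,sn,0],[-sn,c,0],[0,0,1]])
for part,z in((box(22,28,38,66),0),(box(54,54,3,25),13),(box(124,186,-9,3),13)):
    cv2.polylines(k,[cv2.convexHull(q(np.array(part)@R+[519.5,-224.3,z]))],True,(0,0,255),1)
cv2.circle(k,tuple(int(v) for v in q([s["position"]])[0]),3,(0,255,0),-1)
cv2.imwrite("pics/p7.png",k)
E
```

```text
[ 520.55028992 -219.26870239   96.14704367] [ 9.96452451e-01 -8.41455507e-02 -1.12748508e-03 -8.76249356e-04] 50.187974311312885
```

View pics/p7.png

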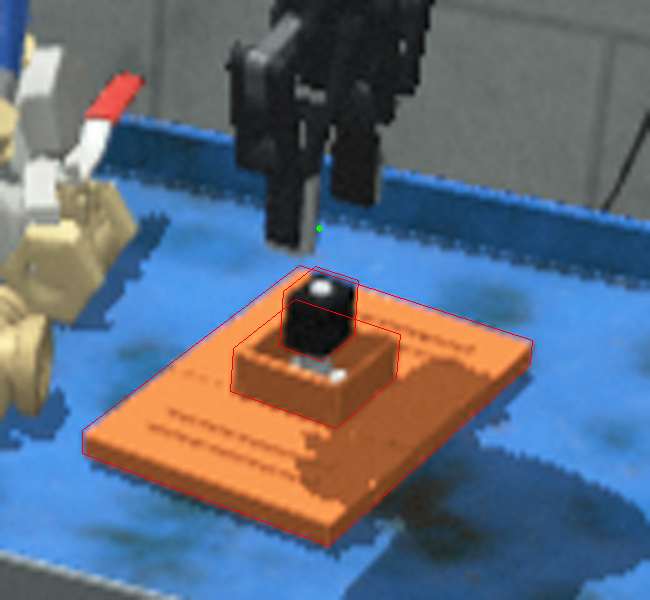

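The lid overlay at (519.5, -224.3, -0.177) matches the side view exactly, with the knob at (320,315). Moving in.

Emit:
servo_tool:
  turn:
    - [0,0,-0.008]
    - [0,0,0]
    - [0,0,0]
    - [0,0,0]
    - [0,0,0]
  dp:
    - [-0.001,-0.004,0]
    - [0,0,-0.02]
    - [0,0,-0.017]
    - [0,0,-0.005]
    - [0,0,0]
  fingers: [0.05,0.05,0.05,0.05,0.05]

```text
clock: 18.15
position: [520.4, -224.4, 54.5]
ee_rot: [0.996, -0.089, 0.0, -0.001]
contact_force: [0.3, -0.3, 0.7]
gripper_width: 49.7
```

Emit:
servo_tool:
  turn:
    - [0,0,0]
    - [0,0,0]
    - [0,0,0]
    - [0,0,0]
    - [0,0,0]
  dp:
    - [-0.001,0,-0.008]
    - [0,0,-0.002]
    - [0,0,0]
    - [0,0,0]
    - [0,0,0]
  fingers: [0.05,0.05,0.05,0.05,0.05]

```text
clock: 18.77
position: [520.5, -224.7, 45.6]
ee_rot: [0.996, -0.089, 0.002, -0.0]
contact_force: [-0.7, -0.2, -0.6]
gripper_width: 50.1
```

Emit:
servo_tool:
  turn:
    - [0,0,0]
    - [0,0,0]
    - [0,0,0]
    - [0,0,0]
    - [0,0,0]
  dp:
    - [0,0,0]
    - [0,0,0]
    - [0,0,0]
    - [0,0,0]
    - [0,0,0]
  fingers: [0.03,0.015,0.015,0.015,0.015]

```text
clock: 19.4
position: [520.7, -224.8, 46.1]
ee_rot: [0.996, -0.089, 0.002, -0.0]
contact_force: [0.0, -0.9, 0.9]
gripper_width: 26.8
```

Emit:
servo_tool:
  turn:
    - [0,0,0]
    - [0,0,0]
    - [0,0,0]
    - [0,0,0]
    - [0,0,0]
  dp:
    - [0,0,0.008]
    - [0,0,0.02]
    - [0,0,0.025]
    - [0,0,0.025]
    - [0,0,0.01]
  fingers: [0.015,0.015,0.015,0.015,0.015]

```text
clock: 20.02
position: [515.2, -222.9, 131.6]
ee_rot: [0.996, -0.09, -0.004, -0.002]
contact_force: [0.1, 0.3, -5.0]
gripper_width: 26.6
```

```bash
python3 - <<'E'
from h import *
s=read_state(); print(s["position"],s["ee_rot"],s["gripper_width"],s["contact_force"],s["wrist_torque"])
d=shot("side"); b=regions_of("outer_lid","side"); print([(r["score"],r["box"]) for r in b[:2]])
z=s["position"][2]-46.1+13
m=mask(d,"lid",b[0]["box"])
for dz in(-4,0,4): print(dz,fit("lid",[(d,m)],[519.5,-224.5,-.178],z+dz))
E
```

```text
[ 515.15370394 -222.859424    131.63414891] [ 0.99590237 -0.09029813 -0.00436853 -0.0023717 ] 26.57469627894774 [ 0.13943893  0.32545573 -4.96038168] [ 0.02704249 -0.07135956 -0.01317717]
[(0.63, [325.9, 151.1, 90.9, 48.1])]
-4 (array([ 5.1769e+02, -2.2870e+02, -1.8600e-01]), np.float64(0.174))
0 (array([ 5.15513e+02, -2.21734e+02, -1.85000e-01]), np.float64(0.18))
4 (array([ 5.13762e+02, -2.14773e+02, -1.88000e-01]), np.float64(0.187))
```

Emit:
servo_tool:
  turn:
    - [0,0,0.01]
    - [0,0,0.02]
    - [0,0,0.02]
    - [0,0,0.02]
    - [0,0,0.02]
  dp:
    - [0.001,0.02,0]
    - [0.001,0.035,0]
    - [0.001,0.045,0]
    - [0.001,0.045,0]
    - [0.001,0.045,0]
  fingers: [0.015,0.015,0.015,0.015,0.015]

```text
clock: 20.75
position: [515.2, -26.7, 124.6]
ee_rot: [0.999, -0.047, -0.01, -0.002]
contact_force: [1.1, 1.5, -4.8]
gripper_width: 26.2
```

Emit:
servo_tool:
  turn:
    - [0,0,0.02]
    - [0,0,0.02]
    - [0,0,0.02]
    - [0,0,0]
    - [0,0,0]
  dp:
    - [0,0.04,0]
    - [0,0.03,0]
    - [0,0.02,0]
    - [0,0.01,0]
    - [0,0,0]
  fingers: [0.015,0.015,0.015,0.015,0.015]

```text
clock: 21.38
position: [509.9, 82.3, 119.3]
ee_rot: [1.0, -0.012, -0.015, -0.001]
contact_force: [0.5, -1.1, -5.0]
gripper_width: 26.8
```

Emit:
servo_tool:
  turn:
    - [0,-0.015,0.005]
    - [0,-0.015,0]
    - [0,-0.005,0]
    - [0,-0.003,0]
    - [0,-0.003,0]
  dp:
    - [0.006,0.004,0]
    - [0.006,0.003,0.001]
    - [0.002,0,0.001]
    - [0.001,0,0.001]
    - [0.001,0,0.001]
  fingers: [0.015,0.015,0.015,0.015,0.015]

```text
clock: 22.0
position: [526.5, 87.3, 123.1]
ee_rot: [1.0, -0.011, 0.006, -0.001]
contact_force: [-0.2, -0.2, -5.2]
gripper_width: 26.7
```

```bash
cat > b.py <<'E'
from h import *
from scipy.spatial.transform import Rotation as Ro
import sys
s=read_state(); p=s["position"]; R=Ro.from_quat(s["ee_rot"]).as_matrix(); 
yw=np.arctan2(R[1,1],R[0,1])-np.pi/2; yw=(yw+np.pi/2)%np.pi-np.pi/2
print(np.round(p,1),"zaxis",np.round(R[:,2],4),"yaw",round(yw,4),s["gripper_width"],np.round(s["contact_force"],1))
z=p[2]-46.1+13
d=shot("side"); im=d["img"][:,:,::-1].copy(); x0,y0=235,195
k=cv2.resize(im[y0:y0+130,x0:x0+150],(750,650)).copy()[:600]
q=lambda P:np.array([np.round((w-[x0,y0])*5) for w in proj(d,P)]).astype(np.int32)
def poly(part,x,y,z,t,col):
    c,sn=np.cos(t),np.sin(t); A=np.array([[c,sn,0],[-sn,c,0],[0,0,1]])
    cv2.polylines(k,[cv2.convexHull(q(np.array(part)@A+[x,y,z]))],True,col,1)
for part in M["lid"]: poly(part,p[0]-1.2,p[1],z,yw,(0,0,255))
poly(M["case"][0],520.2,89.8,0,-.013,(0,255,0))
cv2.imwrite(sys.argv[1],k)
b=regions_of("outer_lid","side")[0]; m=mask(d,"lid",b["box"])
print("side",b["score"],b["box"],fit("lid",[(d,m)],[p[0],p[1],yw],z))
E
python3 b.py pics/p8.png
```

```text
[526.5  87.3 123.1] zaxis [ 0.0112  0.0011 -0.9999] yaw -0.0223 26.731682103619868 [-0.2 -0.2 -5.2]
side 0.73 [247.1, 217.1, 108.5, 71.9] (array([ 5.26398e+02,  8.93860e+01, -1.80000e-02]), np.float64(0.191))
```

View pics/p8.png

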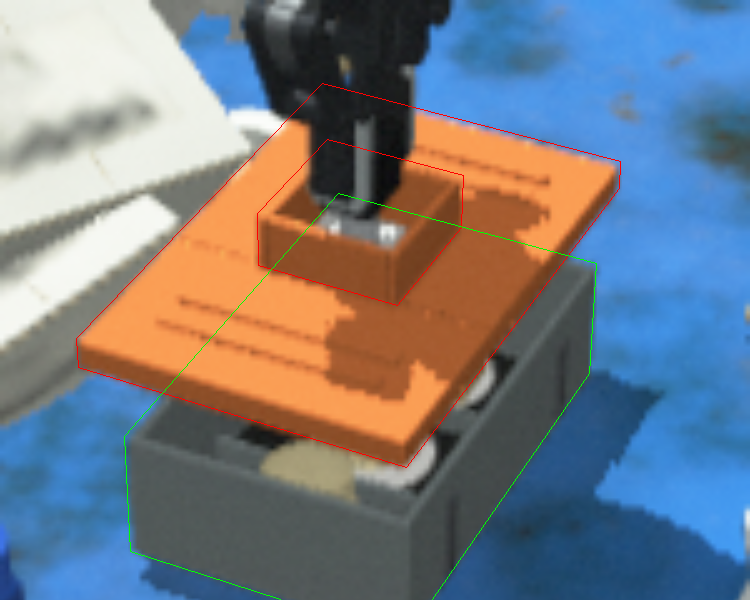

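The lid outline predicted from the tool pose (red) matches the picture, with its corners at (77,340), (407,467) and (620,162). The case outline (green) matches too. Centring and levelling, then lowering to just above the rim.

Emit:
servo_tool:
  turn:
    - [0,0.006,0.006]
    - [0,0.003,0.003]
    - [0,0,0]
    - [0,0,0]
    - [0,0,0]
  dp:
    - [-0.003,0.002,-0.005]
    - [-0.001,0.001,-0.005]
    - [0,0,-0.004]
    - [0,0,0]
    - [0,0,0]
  fingers: [0.015,0.015,0.015,0.015,0.015]

```text
clock: 22.72
position: [522.0, 90.6, 107.7]
ee_rot: [1.0, -0.006, 0.0, -0.0]
contact_force: [-0.4, 0.0, -4.9]
gripper_width: 26.8
```

```bash
python3 b.py pics/p9.png
```

```text
[522.   90.6 107.7] zaxis [ 8.e-04  9.e-04 -1.e+00] yaw -0.0123 26.83214174237303 [-0.4  0.  -4.9]Traceback (most recent call last):
  File "b.py", line 17, in <module>
    b=regions_of("outer_lid","side")[0]; m=mask(d,"lid",b["box"])
      ~~~~~~~~~~~~~~~~~~~~~~~~~~~~~~^^^
IndexError: list index out of range
```

```bash
cat > c.py <<'E'
from h import *
s=read_state(); p=s["position"]
for c,bx,bias in(("side",[235,190,130,100],(0,0)),("top",[240,180,140,110],(-3.4,3.6))):
    d=shot(c); m=mask(d,"lid",bx); z=p[2]-46.1+13
    w=1-cv2.dilate((d["img"].max(2)<95).astype(np.uint8),np.ones((3,3)))
    if c=="top":
        im=d["img"].astype(int); grey=(np.ptp(im,axis=2)<45)
        w*=1-cv2.dilate(grey.astype(np.uint8),np.ones((3,3)))
    mm=m
    f=lambda q:(np.abs(render(d,"lid",q,z)-mm)*w).sum()/mm.sum()
    r=minimize(f,[p[0]-1,p[1],-.013],method="Nelder-Mead",options=dict(initial_simplex=[[p[0]-1,p[1],-.013],[p[0]+5,p[1],-.013],[p[0],p[1]+6,-.013],[p[0],p[1],.05]]))
    print(c,np.round(r.x,3),"bias-corrected",np.round(r.x[:2]+bias,1),round(r.fun,3),"tcp",np.round(p,1))
E
python3 c.py
```

```text
side [ 5.20988e+02  9.22920e+01 -4.00000e-03] bias-corrected [521.   92.3] 0.027 tcp [521.9  90.6 107.8]
top [5.24655e+02 8.69420e+01 2.00000e-03] bias-corrected [521.3  90.5] 0.0 tcp [521.9  90.6 107.8]
```

Emit:
servo_tool:
  turn:
    - [0,0,-0.003]
    - [0,0,0]
    - [0,0,0]
    - [0,0,0]
    - [0,0,0]
  dp:
    - [-0.0007,-0.001,-0.003]
    - [0,0,-0.003]
    - [0,0,-0.003]
    - [0,0,0]
    - [0,0,0]
  fingers: [0.015,0.015,0.015,0.015,0.015]

```text
clock: 23.55
position: [521.3, 89.5, 98.3]
ee_rot: [1.0, -0.008, 0.001, -0.001]
contact_force: [0.2, -0.4, -3.9]
gripper_width: 26.6
```

Emit:
servo_tool:
  turn:
    - [0,0,0]
    - [0,0,0]
    - [0,0,0]
    - [0,0,0]
    - [0,0,0]
  dp:
    - [0,0,-0.003]
    - [0,0,-0.002]
    - [0,0,-0.001]
    - [0,0,0]
    - [0,0,0]
  fingers: [0.015,0.015,0.015,0.015,0.015]

```text
clock: 24.18
position: [521.4, 89.6, 92.0]
ee_rot: [1.0, -0.008, 0.001, -0.001]
contact_force: [-0.1, -0.5, -4.6]
gripper_width: 26.3
```

Emit:
servo_tool:
  turn:
    - [0,0,0]
    - [0,0,0]
    - [0,0,0]
    - [0,0,0]
    - [0,0,0]
  dp:
    - [0,0,-0.002]
    - [0,0,-0.001]
    - [0,0,0]
    - [0,0,0]
    - [0,0,0]
  fingers: [0.015,0.015,0.015,0.015,0.015]

```text
clock: 24.8
position: [521.6, 89.7, 90.1]
ee_rot: [1.0, -0.008, 0.001, -0.001]
contact_force: [-2.3, -0.5, -2.2]
gripper_width: 26.7
```

Emit:
servo_tool:
  turn:
    - [0,0,0]
    - [0,0,0]
    - [0,0,0]
    - [0,0,0]
    - [0,0,0]
  dp:
    - [0,0,-0.0005]
    - [0,0,0]
    - [0,0,0]
    - [0,0,0]
    - [0,0,0]
  fingers: [0.015,0.03,0.06,0.085,0.085]

```text
clock: 25.42
position: [523.9, 90.3, 91.3]
ee_rot: [1.0, -0.007, 0.004, -0.001]
contact_force: [-0.4, -0.1, 0.2]
gripper_width: 82.2
```

Emit:
servo_tool:
  turn:
    - [0,0,0]
    - [0,0,0]
    - [0,0,0]
    - [0,0,0]
    - [0,0,0]
  dp:
    - [0,0,0.01]
    - [0,0,0.015]
    - [0,0,0.01]
    - [0,0,0]
    - [0,0,0]
  fingers: [0.085,0.085,0.085,0.085,0.085]

```text
clock: 26.05
position: [524.5, 90.6, 130.0]
ee_rot: [1.0, -0.007, 0.005, -0.002]
contact_force: [-0.2, 0.1, -0.7]
gripper_width: 85.0
```

```bash
sed 's/z=p\[2\]-46.1+13/z=57/' c.py > c2.py; python3 c2.py; sed -e 's/^z=.*/z=57/' -e 's/p\[0\]-1.2,p\[1\],z,yw/520.2,89.8,z,-.013/' -e '/regions_of/,$d' b.py > b2.py; python3 b2.py pics/p10.png
```

```text
side [ 5.20682e+02  9.06090e+01 -7.00000e-03] bias-corrected [520.7  90.6] 0.055 tcp [524.5  90.6 130. ]
top [ 5.24208e+02  8.80720e+01 -1.20000e-02] bias-corrected [520.8  91.7] 0.0 tcp [524.5  90.6 130. ]
[524.5  90.5 129.7] zaxis [ 0.0098  0.0034 -0.9999] yaw -0.0138 85.10109402606386 [-0.1  0.7  0.7]
```

View pics/p10.png

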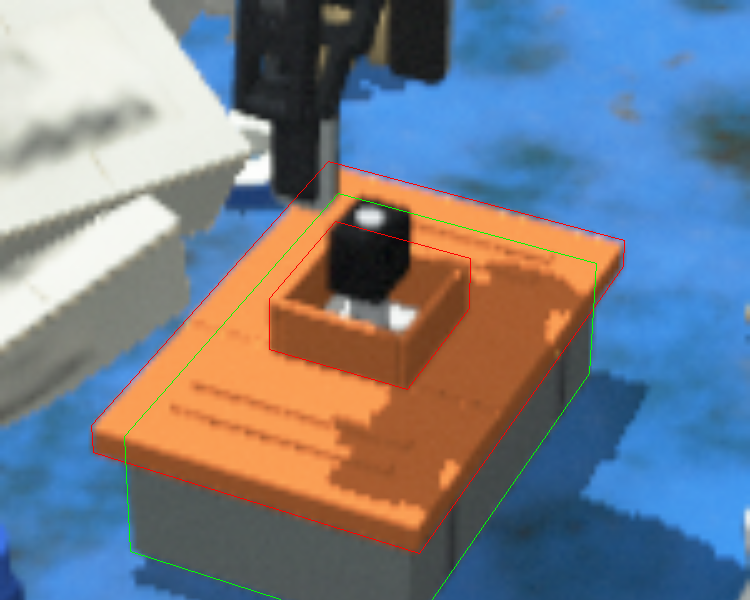

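The seated pair lies on the predicted home outline (red), with the collar at (370,320) and the knob clear. The fits put the cover at about (520.7, 90.6). Next I lower the open fingers over the collar.

Emit:
servo_tool:
  turn:
    - [-0.003,0.008,0]
    - [0,0,0]
    - [0,0,0]
    - [0,0,0]
    - [0,0,0]
  dp:
    - [-0.004,0,-0.01]
    - [0,0,-0.02]
    - [0,0,-0.02]
    - [0,0,-0.008]
    - [0,0,0]
  fingers: [0.085,0.085,0.085,0.085,0.085]

```text
clock: 26.82
position: [518.2, 89.9, 66.8]
ee_rot: [1.0, -0.007, -0.002, 0.001]
contact_force: [0.3, 0.8, -0.3]
gripper_width: 85.2
```

Emit:
servo_tool:
  turn:
    - [0,-0.003,0]
    - [0,0,0]
    - [0,0,0]
    - [0,0,0]
    - [0,0,0]
  dp:
    - [0.0015,0.0005,-0.004]
    - [0,0,-0.001]
    - [0,0,0]
    - [0,0,0]
    - [0,0,0]
  fingers: [0.085,0.085,0.085,0.085,0.085]

```text
clock: 27.45
position: [521.0, 91.0, 63.3]
ee_rot: [1.0, -0.007, 0.001, 0.0]
contact_force: [1.1, 0.2, 0.0]
gripper_width: 85.0
```

Emit:
servo_tool:
  turn:
    - [0,0,0]
    - [0,0,0]
    - [0,0,0]
    - [0,0,0]
    - [0,0,0]
  dp:
    - [0,0,0]
    - [0,0,0]
    - [0,0,0]
    - [0,0,0]
    - [0,0,0]
  fingers: [0.07,0.06,0.045,0.04,0.04]

```text
clock: 28.08
position: [521.4, 91.1, 64.0]
ee_rot: [1.0, -0.007, 0.002, 0.0]
contact_force: [0.3, -0.0, -0.3]
gripper_width: 52.4
```

Emit:
servo_tool:
  turn:
    - [0,0.003,0]
    - [0,0,0]
    - [0,0,0]
    - [0,0,0]
    - [0,0,0]
  dp:
    - [0,0,0.003]
    - [0,0,0.004]
    - [0,0,0.004]
    - [0,0,0.004]
    - [0,0,0]
  fingers: [0.04,0.04,0.04,0.04,0.04]

```text
clock: 28.7
position: [520.7, 90.9, 79.3]
ee_rot: [1.0, -0.007, -0.0, 0.0]
contact_force: [0.1, 0.1, -0.4]
gripper_width: 52.7
```

Emit:
servo_tool:
  turn:
    - [0,0,0]
    - [0,0,0]
    - [0,0,0]
    - [0,0,0]
    - [0,0,0]
  dp:
    - [0,0,0.008]
    - [0,0,0.01]
    - [0,0,0.01]
    - [0,0,0.005]
    - [0,0,0]
  fingers: [0.04,0.04,0.04,0.04,0.04]

```text
clock: 29.32
position: [520.9, 91.1, 115.3]
ee_rot: [1.0, -0.007, 0.0, -0.0]
contact_force: [0.0, -0.1, -2.5]
gripper_width: 52.7
```

```bash
cat > e.py <<'E'
from h import *
s=read_state(); p=s["position"]; print(np.round(p,1),np.round(s["ee_rot"],4),s["gripper_width"],np.round(s["contact_force"],1))
d=shot("side"); m=mask(d,"lid",[235,170,140,120]); z=p[2]-64+57
w=1-cv2.dilate((d["img"].max(2)<95).astype(np.uint8),np.ones((3,3)))
f=lambda q:(np.abs(render(d,"lid",q,q[3])-m)*w).sum()/m.sum()
for z0 in(57,z):
    i=np.array([521,91,-.013,z0]); r=minimize(f,i,method="Nelder-Mead",options=dict(maxiter=400,initial_simplex=[i]+[i+v for v in np.diag([5,5,.04,5])]))
    print("z0",z0,np.round(r.x,3),round(r.fun,3))
E
python3 e.py
```

```text
[520.9  91.1 115.3] [ 1.0e+00 -7.1e-03  1.0e-04 -2.0e-04] 52.67653101734489 [ 0.  -0.1 -2.5]
z0 57 [ 5.22469e+02  9.02910e+01 -7.00000e-03  1.06165e+02] 0.062
z0 108.27271833067253 [ 5.21719e+02  9.21310e+01 -5.00000e-03  1.07557e+02] 0.062
```

The cover rises with the fingers (fitted height about 107 mm). The measured load of about 2 N fits the cover alone. Lifting the rest of the way.

Emit:
servo_tool:
  turn:
    - [0,0,0]
    - [0,0,0]
    - [0,0,0]
    - [0,0,0]
    - [0,0,0]
  dp:
    - [0,0,0.01]
    - [0,0,0.015]
    - [0,0,0.015]
    - [0,0,0.01]
    - [0,0,0]
  fingers: [0.04,0.04,0.04,0.04,0.04]

```text
clock: 30.0
position: [520.7, 90.9, 168.8]
ee_rot: [1.0, -0.007, 0.0, -0.0]
contact_force: [-0.4, 1.0, -1.1]
gripper_width: 52.4
```

Emit:
servo_tool:
  turn:
    - [0,0,0]
    - [0,0,0]
    - [0,0,0]
    - [0,0,0]
    - [0,0,0]
  dp:
    - [0,0,0]
    - [0,0,0]
    - [0,0,0]
    - [0,0,0]
    - [0,0,0]
  fingers: [0.04,0.04,0.04,0.04,0.04]

```text
clock: 30.62
position: [519.6, 90.5, 167.1]
ee_rot: [1.0, -0.007, -0.002, 0.001]
contact_force: [-0.8, 0.5, -1.6]
gripper_width: 52.7
```

```bash
python3 e.py; sed -e 's/x0,y0=235,195/x0,y0=235,150/' -e 's/(750,650)/(600,520)/' -e 's/\*5)/*4)/' -e 's/^z=.*/z=p[2]-7/' -e '/regions_of/,$d' b.py > b3.py; sed -i 's/^poly(M\["case"\].*/&\npoly(box(114,176,8,13),520.7,90.5,44,-.013,(255,255,0)); poly(M["knob"][0],520.7,90.5,44,-.013,(255,255,0))/' b3.py; python3 b3.py pics/p11.png
```

```text
[519.6  90.5 167.1] [ 1.0e+00 -7.2e-03 -1.7e-03  6.0e-04] 52.73851742439074 [-0.8  0.5 -1.6]
z0 57 [ 5.23112e+02  8.58190e+01 -7.00000e-03  1.55430e+02] 0.058
z0 160.07289845039486 [ 5.23292e+02  8.53920e+01 -6.00000e-03  1.55205e+02] 0.058
[519.6  90.5 167.1] zaxis [-0.0033 -0.0012 -1.    ] yaw -0.0145 52.301243726810235 [ 0.6  0.1 -0.8]
```

View pics/p11.png

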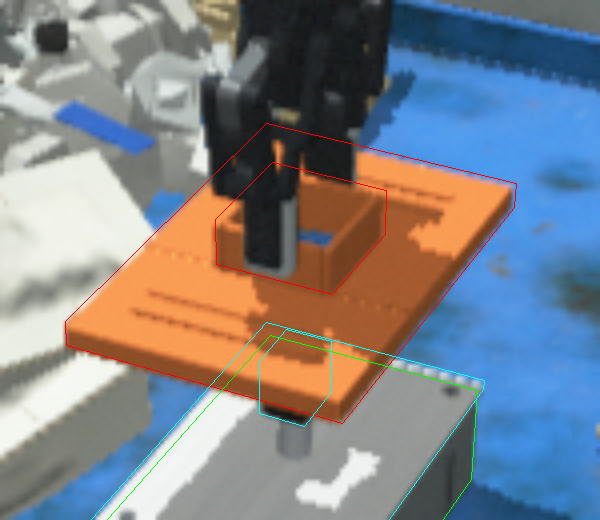

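The picture shows the cover held level at about (300,270), roughly 100 mm above its nested place. The sealing lid lies on its home outline (cyan) with the stem visible at (295,440). Handing in.

```bash
python3 -c "from bench import *; print(job_done())"
```

```text
the job is handed in; nothing more can be done
None
```

The job is handed in at about 31 s on the robot's clock. The simulator gives no verdict, so the results below come from my own checks.

- **Fittings:** I stood the brass plug in the +y pocket and the brass cap in the -y pocket, and left the nipple in the middle. The picture taken after release showed all three upright on their white discs. The pockets were hidden once the lid was on, so I could not look at them again.
- **Lids:** I carried the nested pair by the knob and lowered it until the contact force changed at the expected home height. After release, the fitted position was within about 1–2 mm of the case centre, square to within about 0.01 rad.
- **Cover:** I lifted it alone by its collar, by about 98–103 mm. It was held level to about 0.004 rad and nearly straight above the case, with a load of about 1–2 N on the fingers. The sealing lid stayed on its home outline in the last picture.

**Disagreements:**
- **Cameras:** the top and side cameras differed by about 3–4 mm. I used the side camera because it matched the tool position.
- **Last cover fit:** the final side-camera fit put the cover about 5 mm off the tool position sideways and 5 mm lower. That is still well within the limits.
- **Finger opening:** the gripper read about 2 mm less than the nominal sizes on every grip.
- **Bystanders:** I did not measure the tee and the gauge again afterwards; the arm's path stayed clear of them.

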